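# Dispense one sweet into the bowl with the two-stop plunger

## Task

Stand the speckled bowl upright on the gold ring of the red tray, under the end of the dispenser's chute, and let go of it. Then push the red knob down through its soft first stop until it sits firmly on the stiffer second stop, keep it there for about half a second without forcing it (never more than 22 N), and let it spring all the way back up, so that the sweet has rolled into the bowl. Do not touch the sweet with the robot, and leave the mould, the jar and the paddle where they are.

Things in the scene. Friction and masses are not known exactly. Their poses are not given: they have to be found in the camera images.
- bowl: small speckled ceramic bowl, to be placed: round, 68 mm outer diameter with upright sides from 20 mm up to its rim at 40 mm, narrowing below to a 42 mm foot; wall 5 mm, inner floor 5 mm up; 0.1 to 0.2 kg. Origin: centre of its underside, z up. Starts on the ledge to the left or right of the dispenser (the mould on the other side)
- tray_spot (a point): the place for the bowl: centre of the top of the small round red lacquered tray (112 mm across, 4 mm thick, fixed in front of the chute), marked by a thin gold ring of 53 mm diameter. A bowl can be lowered on it straight from above; fingers should close across the chute's direction, clear of the chute
- dispenser: cream sweet dispenser, fixed. Origin on the ledge right under the plunger's axis; x points away from the chute, z up. Box 100 mm deep (x -35 to +65 mm), 140 mm wide (y -40 to +100 mm), 110 mm high; on it at (30, 66) mm a glass hopper 60 mm across with its top at 160 mm. The tray spot lies at (-147, 0) mm
- chute_lip (a point): middle of the lower end of the steel chute's floor, 58 mm above the ledge and 42 mm from the tray spot; the chute is 32 mm wide, rises from here at 20 degrees to the box 70 mm away, and has side walls 14 mm high. A black gate in its floor holds back the sweet, moves down with the stem and lets the sweet go after about 5 mm
- knob: red round push knob on top of the plunger, 42 mm across, 12 mm thick, facing up. Origin: centre of its underside, z up. Firmly on the second stop means at least 14 N on it, kept for half a second (14 to 22 N is good); more than 22 N damages it
- knob_top (a point): centre of the knob's flat top face, 167 mm above the ledge when at rest
- plunger (a joint): soft first stage of the plunger, metres pressed: 0 at rest (up), 0.010 at the first stop; its spring needs about 2 N at the start and 4 N at the first stop. Springs back when released
- stem (a joint): stiffer second stage, metres pressed beyond the first stop: 0 at rest; it starts to move at about 7 N and needs up to 10.5 N on its way. The second stop, a rubber buffer hidden in the box that gives about 8 N per mm, comes after 6 to 16 mm of this stage: how deep differs each time and can only be felt. Springs back when released
- sweet: hard plum-red round sweet, a ball of 22 mm diameter, 12 g, lying in the chute against the gate. Origin: its centre
- mould: bystander, to be left where it is: a triangular onigiri mould of green plastic with a small bar grip, about 75 mm across and 48 mm high. Origin: centre of its underside
- jar: bystander, to be left where it is: a small glass jar with a steel flip-top lid, 66 mm across and 72 mm high. Origin: centre of its underside
- paddle: bystander, to be left where it is: a flat bamboo rice paddle, 190 mm long, 64 mm wide at the blade, 8 mm thick, lying flat. Origin: between grip and blade, about under the middle
Mind the look-alikes: they are no part of the job. Of the things that look like the bowl, take the one that is farthest to the robot's left at the start.

How it is judged:
By the outcome, as a careful person would: the job done as asked, in the order asked, and still so for the second after the job is handed in, with the robot touching nothing.
It also fails if it takes over 69 s, if anything falls off the work surface, if the arm or the gripper's body presses on something with over 40 N, if the wrist force passes 120 N, or if a joint passes its speed limit or range.

## Robot

A 7-joint arm with a two-finger parallel gripper is mounted at the origin on the work surface. World frame = base frame: x ahead of the robot, y to its left, z up, the work surface at z = 0. Lengths are in m, angles in rad, forces in N, time in s.
With the tool pointing down it reaches from about 0.4 to 0.9 m from the base axis. Payload 5.5 kg.
Tool frame: the origin (TCP) lies on the centre line of the jaws, within the pads' length; the fingertips stand 8 mm ahead of it and the grasp point (between the pads) lies 11 mm behind it (ctrl.tip_reach is the distance from the TCP to the fingertips, in m); z points along the fingers, y is the line along which they close (so a half turn about z gives the same grasp; the last joint's range is limited). The gripper opens to 85 mm and grips with 20 to 120 N. Pads are 22 mm wide; open, the fingers measure 114 mm over their backs; the gripper's body (76 mm by 85 mm) begins 54 mm behind the grasp point. The pads swing forward as they close: fully open they stand 13 mm farther back than shut.
Start: joints at [1.588, 0.501, -0.427, 1.55, 0.221, 1.138, -0.21], TCP at [0.158, -0.63, 0.239] pointing down, gripper open.
Joint ranges: [-2.88, 2.88], [-0.31, 2.03], [-1.54, 1.56], [0.2, 2.42], [-1.41, 4.55], [0.19, 2.02], [-2.57, 2.57]. Speed limits (rad/s): [2.57, 2.57, 3.14, 3.14, 3.14, 3.14, 3.14].

## Interface

Orientations are given as a unit quaternion [x, y, z, w].
In Python, from station import ctrl gives the robot as it stands. The module is installed in compiled form; this text tells all that it offers.
- The arm moves only by the tool play_rows, never from a script. Its argument "steps" is a list that holds one entry, the list of rows, each a list of 6 numbers: the shift along the tool's x, y, z normalised to -1 to 1, where 1 is 0.04 m, then the turn, a rotation vector about the tool's x, y, z normalised to -1 to 1, where 1 is 4 degrees. A call has 1 to 12 rows; each row shifts and turns the commanded pose from where the row before left it, along the tool's axes as they then stand; what a row does not reach is not made up. A row lasts 1/12 s, in which the tool goes at most 41.7 mm and 7.16 degrees, less where a joint would pass 70% of its speed; a pose out of reach is approached as far as the arm can. A call with a number of a shift or a turn outside -1 to 1 is refused whole. A call with a gripper value outside its range is refused whole. "grip" is the gripper command: -1 is shut, 1 is fully open, values between are in proportion, set as the call begins (left out, the last holds). The fingers move at their own pace and stop on an object; "squeeze" is the grip in N (left out, the last holds). Time passes only in rows, so rows that do not move let the fingers close. It gives the time, the measured TCP pose, the force, the opening and the grip force at its end, in the units of the state.
- ctrl.sense(): the state, without advancing time (a new reading comes with each control period).
- ctrl.read_camera(name): name is "scene" or "top"; returns the picture (384x512x3 uint8, blue, green, red); there is no depth.
- ctrl.get_calibration(name): a dict with "intrinsics" (3x3 intrinsics, pixels), "D" ([k1, k2, p1, p2, k3] as OpenCV has them; the pictures are not rectified), "xyz" and "rotation" of the camera in the world. Camera axes: x right, y up, looking along -z (the intrinsics and any distortion apply to the point x, -y, -z); pixel columns grow to the right and rows downward; lengths in m; the calibration is good to about 2 mm. A picture is of the moment at which its call begins. get_calibration takes no time and is no camera call.
- ctrl.job_done(): hands the job in; it is judged then, once.
The state is a dict: "clock": time; "joint_positions": joint angles; "dq": joint speeds; "tau": joint torques, N m; "position": TCP position; "orientation": TCP orientation; "ft_force": force on the tool from outside, world axes, zero at the start; "ft_torque": the same for the moment, N m; "opening": finger opening in m; "grasp_force": force on a finger pad.
Only numpy, scipy, OpenCV 4.12 (cv2) and the standard library are available. Lean on these libraries where they do the work, as an engineer would, in place of code of your own. Each camera call takes 0.05 s, during which the arm holds its last target. There are 200 camera calls.

## Working session

There is one attempt and no reset: what is moved stays moved. The work goes in short steps, Python scripts to look and compute and a tool call to move; the robot and the scene stay as the last step left them, time stands still between calls to the robot, and variables do not carry over. Pictures are saved under pics/ and viewed, at most 10 in all, crops included, and the job is handed in when it is done.

Besides the shell and the picture viewer there is one more tool, called after "Request:" as name(argument=value, ...) on one line, values as JSON. play_rows: Moves the arm, as the interface text tells. Its arguments: {"type":"object","properties":{"steps":{"type":"array","items":{"type":"array","items":{"type":"array","items":{"type":"number"}}}},"grip":{"type":"number"},"squeeze":{"type":"number"}},"required":["steps"]}

```bash
mkdir -p pics; cat > h.py <<'E'
import numpy as np, cv2
from station import ctrl
from scipy.spatial.transform import Rotation as R
def cal(n):
    c=ctrl.get_calibration(n); K=np.array(c["intrinsics"],float);D=np.array(c["D"],float)
    r=np.array(c["rotation"],float)
    if r.size==4: r=R.from_quat(r).as_matrix()
    return K,D,np.array(c["xyz"],float),r.reshape(3,3)
def ray(n,u,v):
    K,D,t,r=cal(n); p=cv2.undistortPoints(np.array([[[u,v]]],float),K,D)[0,0]
    return t,r@np.array([p[0],-p[1],-1.])
def onz(n,u,v,z):
    t,d=ray(n,u,v); return t+d*(z-t[2])/d[2]
def proj(n,P):
    K,D,t,r=cal(n); q=(np.atleast_2d(P)-t)@r; q=q*[1,-1,-1]
    return cv2.projectPoints(q.reshape(-1,1,3),np.zeros(3),np.zeros(3),K,D)[0][:,0]
def st():
    s=ctrl.sense(); print({k:np.round(s[k],4).tolist() for k in("clock","position","orientation","ft_force","opening","grasp_force","joint_positions")})
    return s
E
python3 - <<'E'
from h import *
for n in("scene","top"):
    cv2.imwrite(f"pics/{n}0.png",ctrl.read_camera(n)); print(n,cal(n))
s=st(); print(R.from_quat(s["orientation"]).as_matrix().round(3), ctrl.tip_reach)
E
```

```text
scene (array([[484.82711126,   0.        , 254.07466722],
       [  0.        , 484.82711126, 190.47444221],
       [  0.        ,   0.        ,   1.        ]]), array([-0.03778576,  0.        ,  0.        ,  0.        ,  0.        ]), array([0.90697818, 0.52299794, 1.24439875]), array([[-0.79951151, -0.50561948,  0.32423802],
       [ 0.60050908, -0.68458338,  0.41320025],
       [ 0.01304587,  0.52506622,  0.85096138]]))
top (array([[446.38917256,   0.        , 261.3602804 ],
       [  0.        , 446.38917256, 196.75491455],
       [  0.        ,   0.        ,   1.        ]]), array([0.01249486, 0.        , 0.        , 0.        , 0.        ]), array([0.22799346, 0.0053525 , 1.46518562]), array([[ 0.01491251,  0.98029883, -0.19695637],
       [-0.99943997,  0.0205151 ,  0.02643618],
       [ 0.02995594,  0.19645184,  0.98005577]]))
{'clock': 0.1, 'position': [0.158, -0.6299, 0.2384], 'orientation': [0.9925, 0.1226, -0.0001, -0.0009], 'ft_force': [-0.1124, -1.2876, 0.3955], 'opening': 0.0858, 'grasp_force': 0.0, 'joint_positions': [1.5882, 0.5018, -0.4268, 1.5514, 0.2208, 1.1383, -0.2103]}
[[ 0.97   0.243 -0.   ]
 [ 0.243 -0.97   0.002]
 [ 0.    -0.002 -1.   ]] 0.008
```

View pics/scene0.png

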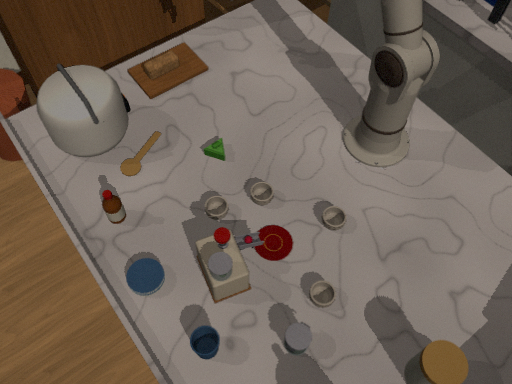

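View pics/top0.png

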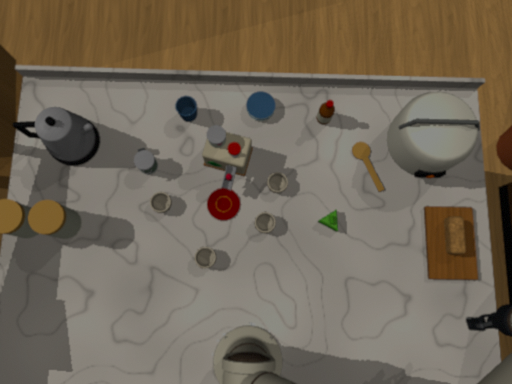

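The top view shows four bowls, and the leftmost is at about (161,203), seen at (322,293) in the scene view. The tray is at (223,204), the knob at (234,149), the chute at (229,178), the jar at (145,160) and the mould at (331,220). Next I'll measure these.

```bash
cat > m.py <<'E'
from h import *
def tri(a,b):
    (t1,d1),(t2,d2)=a,b
    s=np.linalg.lstsq(np.c_[d1,-d2],t2-t1,rcond=None)[0]
    p,q=t1+s[0]*d1,t2+s[1]*d2
    return (p+q)/2,np.linalg.norm(p-q)
I={n:cv2.imread(f"pics/{n}0.png") for n in("scene","top")}
def blobs(n):
    h=cv2.cvtColor(I[n],cv2.COLOR_BGR2HSV)
    m=(((h[...,0]<8)|(h[...,0]>172))&(h[...,1]>170)&(h[...,2]>60)).astype(np.uint8)*255
    for c in cv2.findContours(m,cv2.RETR_EXTERNAL,cv2.CHAIN_APPROX_NONE)[0]:
        if cv2.contourArea(c)>15 and len(c)>=5:
            print(n,"red",cv2.contourArea(c),np.round(cv2.fitEllipse(c)[0],1),np.round(cv2.fitEllipse(cv2.convexHull(c))[1],1),cv2.boundingRect(c))
    m=((h[...,0]>15)&(h[...,0]<32)&(h[...,1]>120)).astype(np.uint8)
blobs("scene");blobs("top")
def crop(n,u,v,w,f): 
    return cv2.resize(I[n][v-w:v+w,u-w:u+w],None,fx=f,fy=f,interpolation=cv2.INTER_CUBIC)
cv2.imwrite("pics/c1.png",np.hstack([crop("top",161,203,24,8),crop("scene",322,293,24,8)]))
cv2.imwrite("pics/c2.png",np.hstack([crop("top",225,170,48,4),crop("scene",240,250,48,4)]).repeat(1,0))
E
python3 m.py
```

```text
scene red 32.0 [248.  239.1] [6.6 7.6] (245, 236, 7, 7)
scene red 181.5 [221.6 235.1] [15.4 16.2] (214, 227, 16, 17)
scene red 848.5 [274.  241.4] [34.7 37.6] (255, 225, 37, 35)
scene red 61.0 [106.8 194.6] [9.1 9.8] (102, 190, 10, 10)
top red 722.5 [223.2 203.9] [30.6 31.4] (208, 189, 32, 31)
top red 20.0 [228.3 176.5] [5.4 5.6] (226, 174, 6, 6)
top red 112.5 [233.9 148.1] [12.2 12.7] (228, 142, 13, 13)
top red 27.5 [329.1 103.8] [6.7 7.2] (326, 101, 7, 7)
```

View pics/c1.png

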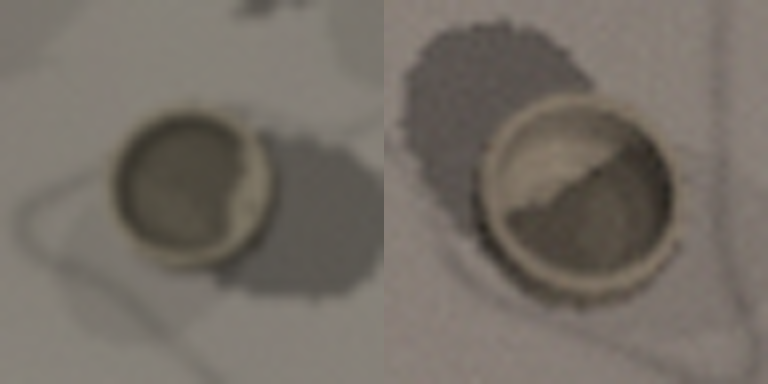

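View pics/c2.png

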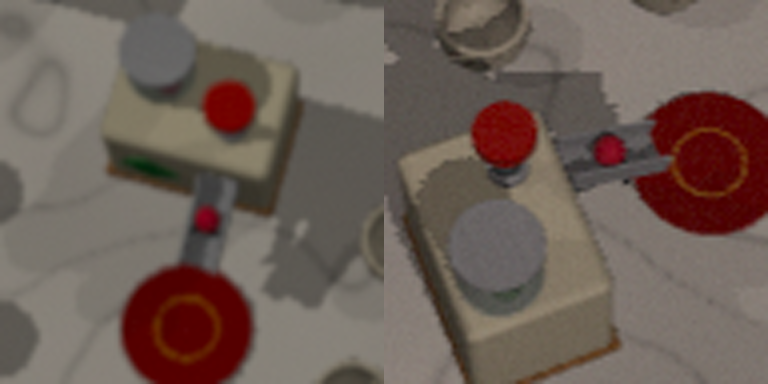

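The crops show the bowl upright and empty. Its rim centre is at about (160.3,201.8) in the top view and (321.8,292.8) in the scene view. The gold ring is at (223.4,203.9) top and (272.9,241.9) scene. The sweet lies in the chute.

```bash
cat > n.py <<'E'
from h import *
def two(nm,a,b,z):
    p,q=onz("top",*a,z),onz("scene",*b,z); print(nm,p.round(4),q.round(4)); return (p+q)/2
b=two("bowl",(160.3,201.8),(321.8,292.8),.04)
t=two("tray",(223.4,203.9),(272.9,241.9),.004)
two("sweet",(228.3,176.5),(248,239.1),.075)
k=two("knob",(233.9,148.1),(221.6,235.1),.165)
d=(k-t)[:2]; print("tray->knob",np.linalg.norm(d),np.degrees(np.arctan2(d[1],d[0])))
print(b,t,k)
two("jar",(144,158),(299,335),.07)
E
python3 n.py
```

```text
bowl [0.491  0.2928 0.04  ] [0.494  0.2919 0.04  ]
tray [0.4948 0.0917 0.004 ] [0.4941 0.0888 0.004 ]
sweet [0.5712 0.0746 0.075 ] [0.5661 0.0675 0.075 ]
knob [0.638  0.0558 0.165 ] [0.6383 0.0549 0.165 ]
tray->knob 0.1478474828793176 -13.642754112150667
[0.49251225 0.29231279 0.04      ] [0.49444607 0.09021211 0.004     ] [0.63812208 0.05533972 0.165     ]
jar [0.6276 0.3472 0.07  ] [0.6185 0.3451 0.07  ]
```

Request:
play_rows(steps=[[[0.65,-0.6,0,0,0,0],[0.65,-0.6,0,0,0,0],[0.65,-0.6,0,0,0,0],[0.65,-0.6,0,0,0,0],[0.65,-0.6,0,0,0,0],[0.65,-0.6,0,0,0,0],[0.65,-0.6,0,0,0,0],[0.65,-0.6,0,0,0,0],[0.65,-0.6,0,0,0,0],[0.65,-0.6,0,0,0,0],[0.65,-0.6,0,0,0,0],[0.65,-0.6,0,0,0,0]]], grip=1)

```text
clock: 1.1
position: [0.3911, -0.2735, 0.2392]
orientation: [0.992, 0.123, -0.0, 0.0]
ft_force: [-0.7, -0.0, -0.5]
opening: 0.0853
grasp_force: 0.0
```

```bash
cat > g.py <<'E'
import sys
from h import *
# python3 g.py x y z [yaw of tool x, deg]: remaining shift (units, tool axes) and turn (units) to level pose
s=st(); Rm=R.from_quat(s["orientation"]).as_matrix(); x,y,z=map(float,sys.argv[1:4])
d=Rm.T@(np.array([x,y,z])-s["position"])/.04
print("yaw",np.degrees(np.arctan2(Rm[1,0],Rm[0,0])).round(2),"shift units",d.round(2))
if len(sys.argv)>4:
    a=np.radians(float(sys.argv[4])); c,n=np.cos(a),np.sin(a)
    T=np.array([[c,n,0],[n,-c,0],[0,0,-1]])
    print("turn units",(np.degrees(R.from_matrix(Rm.T@T).as_rotvec())/4).round(2))
E
python3 g.py 0.4925 0.2923 0.239 14
```

```text
{'clock': 1.1, 'position': [0.3911, -0.2735, 0.2392], 'orientation': [0.9925, 0.1225, -0.0002, 0.0], 'ft_force': [-0.6932, -0.0315, -0.4837], 'opening': 0.0853, 'grasp_force': 0.0, 'joint_positions': [1.1393, 0.2117, -0.6566, 1.965, 0.152, 1.0135, -0.9125]}
yaw 14.07 shift units [  5.9 -13.1   0. ]
turn units [0.   0.01 0.02]
```

Request:
play_rows(steps=[[[0.4,-0.85,0,0,0,0],[0.4,-0.85,0,0,0,0],[0.4,-0.85,0,0,0,0],[0.4,-0.85,0,0,0,0],[0.4,-0.85,0,0,0,0],[0.4,-0.85,0,0,0,0],[0.4,-0.85,0,0,0,0],[0.4,-0.85,0,0,0,0],[0.4,-0.85,0,0,0,0],[0.4,-0.85,0,0,0,0],[0.4,-0.85,0,0,0,0],[0.4,-0.85,0,0,0,0]]])

```text
clock: 2.1
position: [0.4776, 0.1687, 0.2391]
orientation: [0.992, 0.122, -0.0, 0.0]
ft_force: [0.1, -0.7, 0.5]
opening: 0.0856
grasp_force: 0.0
```

```bash
python3 g.py 0.4925 0.2923 0.12 14
```

```text
{'clock': 2.1, 'position': [0.4776, 0.1687, 0.2391], 'orientation': [0.9925, 0.1223, -0.0001, 0.0003], 'ft_force': [0.0961, -0.6558, 0.4621], 'opening': 0.0856, 'grasp_force': 0.0, 'joint_positions': [0.3718, 0.3341, -0.9126, 1.8946, 0.3026, 1.0584, -1.9907]}
yaw 14.05 shift units [ 1.11 -2.91  2.98]
turn units [0.01 0.   0.01]
```

Request:
play_rows(steps=[[[0.3,-0.7,0,0,0,0],[0.3,-0.7,0.3,0,0,0],[0.25,-0.75,0.8,0,0,0],[0.2,-0.7,0.9,0,0,0],[0,0,0.9,0,0,0],[0,0,0,0,0,0],[0,0,0,0,0,0]]])

```text
clock: 2.68
position: [0.4885, 0.282, 0.1273]
orientation: [0.992, 0.123, -0.003, 0.001]
ft_force: [-0.4, -0.7, 0.1]
opening: 0.0852
grasp_force: 0.0
```

```bash
python3 g.py 0.4925 0.2923 0.06 14; python3 - <<'E'
from h import *
a=ctrl.read_camera("top");b=ctrl.read_camera("scene")
c=lambda I,u,v,w:cv2.resize(I[v-w:v+w,u-w:u+w],(384,384),interpolation=cv2.INTER_CUBIC)
cv2.imwrite("pics/g1.png",np.hstack([c(a,161,203,40),c(b,322,285,40)]))
E
```

```text
{'clock': 2.6833, 'position': [0.4885, 0.282, 0.1273], 'orientation': [0.9924, 0.1232, -0.0027, 0.0008], 'ft_force': [-0.431, -0.674, 0.0711], 'opening': 0.0852, 'grasp_force': 0.0, 'joint_positions': [0.0365, 0.5904, -0.7969, 1.849, 0.5184, 0.9292, -2.3231]}
yaw 14.15 shift units [ 0.17 -0.23  1.68]
turn units [0.01 0.08 0.04]
```

View pics/g1.png

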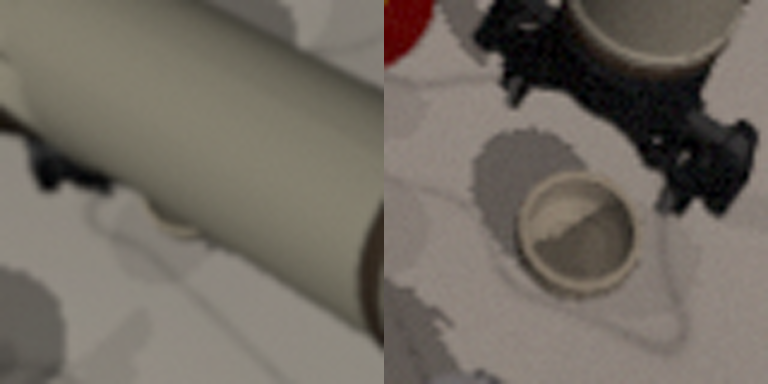

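The arm hides the bowl in the top view. In the scene view the open gripper is above the bowl, with nothing near the fingers. I'll centre and descend.

Request:
play_rows(steps=[[[0.17,-0.24,0.2,0,0.08,0.04],[0,0,0.5,0,0,0],[0,0,0.5,0,0,0],[0,0,0.4,0,0,0],[0,0,0,0,0,0],[0,0,0,0,0,0],[0,0,0,0,0,0]]])

```text
clock: 3.37
position: [0.4966, 0.2942, 0.0676]
orientation: [0.993, 0.121, 0.004, -0.001]
ft_force: [-0.1, 0.2, -0.2]
opening: 0.0852
grasp_force: 0.0
```

```bash
python3 g.py 0.4925 0.2923 0.013 14
```

```text
{'clock': 3.3667, 'position': [0.4966, 0.2942, 0.0676], 'orientation': [0.9927, 0.1206, 0.0044, -0.0009], 'ft_force': [-0.1118, 0.2349, -0.2024], 'opening': 0.0852, 'grasp_force': 0.0, 'joint_positions': [-0.0339, 0.6811, -0.7267, 1.857, 0.6077, 0.829, -2.4027]}
yaw 13.85 shift units [-0.12  0.02  1.36]
turn units [-0.01 -0.13 -0.04]
```

Request:
play_rows(steps=[[[-0.1,0.02,0.3,0,-0.08,0],[0,0,0.4,0,0,0],[0,0,0.4,0,0,0],[0,0,0.25,0,0,0],[0,0,0,0,0,0],[0,0,0,0,0,0],[0,0,0,0,0,0],[0,0,0,0,0,0]]])

```text
clock: 4.03
position: [0.492, 0.2927, 0.0122]
orientation: [0.993, 0.121, 0.001, -0.0]
ft_force: [0.5, 0.4, -0.5]
opening: 0.0855
grasp_force: 0.0
```

```bash
python3 g.py 0.4925 0.2923 0.013 14
```

```text
{'clock': 4.0333, 'position': [0.492, 0.2927, 0.0122], 'orientation': [0.9926, 0.1212, 0.0008, -0.0004], 'ft_force': [0.4622, 0.4164, -0.5034], 'opening': 0.0855, 'grasp_force': 0.0, 'joint_positions': [-0.0794, 0.7576, -0.6638, 1.8751, 0.6745, 0.745, -2.4544]}
yaw 13.93 shift units [ 0.01  0.01 -0.02]
turn units [-0.01 -0.02 -0.02]
```

Request:
play_rows(steps=[[[0,0,0,0,0,0],[0,0,0,0,0,0],[0,0,0,0,0,0],[0,0,0,0,0,0],[0,0,0,0,0,0],[0,0,0,0,0,0],[0,0,0,0,0,0],[0,0,0,0,0,0]]], grip=-1, squeeze=30)

```text
clock: 4.7
position: [0.4919, 0.2926, 0.0125]
orientation: [0.993, 0.121, 0.001, -0.0]
ft_force: [-1.6, -0.2, 5.9]
opening: 0.0682
grasp_force: 32.6
```

```bash
python3 g.py 0.4925 0.2923 0.10 14
```

```text
{'clock': 4.7, 'position': [0.4919, 0.2926, 0.0125], 'orientation': [0.9926, 0.1212, 0.0008, -0.0002], 'ft_force': [-1.5684, -0.1944, 5.871], 'opening': 0.0682, 'grasp_force': 32.634, 'joint_positions': [-0.0795, 0.7571, -0.6639, 1.8753, 0.6743, 0.7455, -2.4546]}
yaw 13.92 shift units [ 0.02  0.01 -2.19]
turn units [-0.   -0.02 -0.02]
```

Request:
play_rows(steps=[[[0,0,-0.3,0,0,0],[0,0,-0.6,0,0,0],[0,0,-0.8,0,0,0],[0,0,-0.6,0,0,0],[0,0,-0.3,0,0,0],[0,0,0,0,0,0],[0,0,0,0,0,0]]])

```text
clock: 5.28
position: [0.4916, 0.2917, 0.1155]
orientation: [0.993, 0.121, 0.001, 0.0]
ft_force: [-0.5, 0.3, -1.8]
opening: 0.068
grasp_force: 34.6
```

```bash
python3 g.py 0.4944 0.0902 0.112 -13.64
```

```text
{'clock': 5.2833, 'position': [0.4916, 0.2917, 0.1155], 'orientation': [0.9927, 0.121, 0.0006, 0.0002], 'ft_force': [-0.4589, 0.2786, -1.8413], 'opening': 0.068, 'grasp_force': 34.6186, 'joint_positions': [0.0082, 0.6132, -0.7807, 1.8425, 0.5398, 0.9101, -2.3529]}
yaw 13.9 shift units [-1.14  4.91  0.09]
turn units [ 0.   -0.02  6.88]
```

Request:
play_rows(steps=[[[-0.1,0.4,0,0,0,0],[-0.16,0.7,0,0,0,0],[-0.16,0.7,0,0,0,0],[-0.16,0.7,0,0,0,0],[-0.16,0.7,0,0,0,0],[-0.16,0.7,0,0,0,0],[-0.16,0.6,0,0,0,0],[-0.08,0.4,0,0,0,0],[0,0,0,0,0,0],[0,0,0,0,0,0]]])

```text
clock: 6.12
position: [0.4931, 0.0895, 0.1137]
orientation: [0.993, 0.12, -0.002, -0.0]
ft_force: [-0.0, 0.3, -1.5]
opening: 0.068
grasp_force: 34.7
```

Request:
play_rows(steps=[[[0,0,0,0,0,0.5],[0,0,0,0,0,0.8],[0,0,0,0,0,0.8],[0,0,0,0,0,0.8],[0,0,0,0,0,0.8],[0,0,0,0,0,0.8],[0,0,0,0,0,0.8],[0,0,0,0,0,0.8],[0,0,0,0,0,0.78],[0,0,0,0,0,0],[0,0,0,0,0,0]]])

```text
clock: 7.03
position: [0.4936, 0.0924, 0.1147]
orientation: [0.993, -0.116, -0.001, -0.0]
ft_force: [-0.1, 1.0, -1.7]
opening: 0.0682
grasp_force: 34.7
```

```bash
python3 g.py 0.4944 0.0902 0.06 -13.64
```

```text
{'clock': 7.0333, 'position': [0.4936, 0.0924, 0.1147], 'orientation': [0.9932, -0.1164, -0.0005, -0.0002], 'ft_force': [-0.0819, 0.9592, -1.7006], 'opening': 0.0682, 'grasp_force': 34.6634, 'joint_positions': [0.3341, 0.4724, -0.6965, 2.0119, 0.4172, 0.8018, -2.4095]}
yaw -13.37 shift units [0.03 0.05 1.37]
turn units [-0.    0.01  0.07]
```

Request:
play_rows(steps=[[[0.02,0.04,0.3,0,0,0.05],[0,0,0.5,0,0,0],[0,0,0.5,0,0,0],[0,0,0.5,0,0,0],[0,0,0.2,0,0,0],[0,0,0,0,0,0],[0,0,0,0,0,0],[0,0,0,0,0,0]]])

```text
clock: 7.7
position: [0.4953, 0.0896, 0.0359]
orientation: [0.993, -0.12, 0.001, -0.0]
ft_force: [0.5, 0.1, -1.7]
opening: 0.0678
grasp_force: 34.7
```

```bash
python3 g.py 0.4944 0.0902 0.0165 -13.64; python3 - <<'E'
from h import *
a=ctrl.read_camera("top");b=ctrl.read_camera("scene")
c=lambda I,u,v,w:cv2.resize(I[v-w:v+w,u-w:u+w],(384,384),interpolation=cv2.INTER_CUBIC)
cv2.imwrite("pics/g2.png",np.hstack([c(a,223,200,36),c(b,272,242,36)]))
E
```

```text
{'clock': 7.7, 'position': [0.4953, 0.0896, 0.0359], 'orientation': [0.9928, -0.1198, 0.0005, -0.0003], 'ft_force': [0.4967, 0.1209, -1.7445], 'opening': 0.0678, 'grasp_force': 34.704, 'joint_positions': [0.2397, 0.5961, -0.5787, 2.0436, 0.5318, 0.6502, -2.5045]}
yaw -13.76 shift units [-0.02 -0.01  0.48]
turn units [-0.01 -0.01 -0.03]
```

View pics/g2.png

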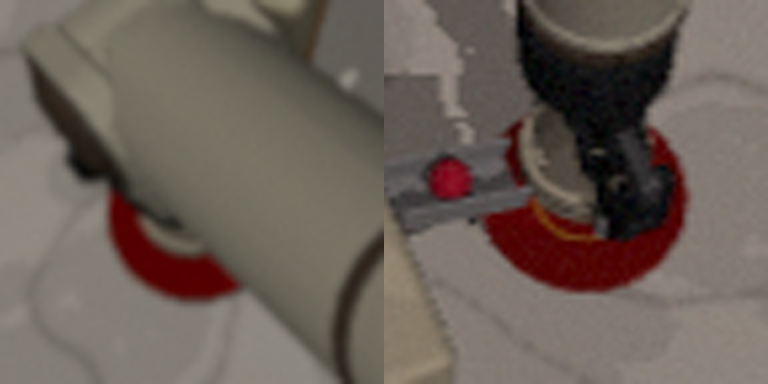

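In the scene view the bowl hangs just above the ring, clear of the chute lip, and the sweet is still at the gate. I'll lower it gently.

Request:
play_rows(steps=[[[-0.01,0,0.2,0,0,0],[0,0,0.15,0,0,0],[0,0,0.1,0,0,0],[0,0,0.03,0,0,0],[0,0,0,0,0,0],[0,0,0,0,0,0],[0,0,0,0,0,0]]])

```text
clock: 8.38
position: [0.4941, 0.089, 0.0164]
orientation: [0.993, -0.12, -0.0, 0.001]
ft_force: [-3.1, -0.8, 7.6]
opening: 0.0681
grasp_force: 35.4
```

```bash
python3 g.py 0.4944 0.0902 0.0165 -13.64
```

```text
{'clock': 8.3833, 'position': [0.4941, 0.089, 0.0164], 'orientation': [0.9928, -0.1201, -0.0, 0.0006], 'ft_force': [-3.1269, -0.8435, 7.5799], 'opening': 0.0681, 'grasp_force': 35.3634, 'joint_positions': [0.2041, 0.6236, -0.5343, 2.0493, 0.5476, 0.6105, -2.5188]}
yaw -13.79 shift units [ 0.   -0.03 -0.  ]
turn units [ 0.02 -0.   -0.04]
```

Request:
play_rows(steps=[[[0,0,0,0,0,0],[0,0,0,0,0,0],[0,0,0,0,0,0],[0,0,0,0,0,0],[0,0,0,0,0,0],[0,0,0,0,0,0]]], grip=1)

```text
clock: 8.88
position: [0.4942, 0.0893, 0.016]
orientation: [0.993, -0.12, -0.0, -0.0]
ft_force: [0.8, 0.3, -0.6]
opening: 0.0855
grasp_force: 0.0
```

Request:
play_rows(steps=[[[0,0,-0.2,0,0,0],[0,0,-0.5,0,0,0],[0,0,-0.9,0,0,0],[0,0,-1,0,0,0],[0,0,-1,0,0,0],[0,0,-1,0,0,0],[0,0,-0.6,0,0,0],[0,0,0,0,0,0],[0,0,0,0,0,0]]])

```text
clock: 9.63
position: [0.4953, 0.0893, 0.2261]
orientation: [0.993, -0.12, 0.002, 0.0]
ft_force: [-0.6, -0.8, -1.2]
opening: 0.0852
grasp_force: 0.0
```

```bash
python3 g.py 0.638 0.0553 0.225 -13.64
```

```text
{'clock': 9.6333, 'position': [0.4953, 0.0893, 0.2261], 'orientation': [0.9927, -0.1203, 0.0021, 0.0001], 'ft_force': [-0.6256, -0.7896, -1.2], 'opening': 0.0852, 'grasp_force': 0.0, 'joint_positions': [0.4101, 0.2999, -0.7541, 1.9224, 0.2439, 1.0073, -2.2645]}
yaw -13.82 shift units [ 3.67 -0.03  0.04]
turn units [-0.01 -0.06 -0.04]
```

Request:
play_rows(steps=[[[0.4,0,0,0,0,0],[0.7,0,0,0,0,0],[0.8,0,0,0,0,0],[0.8,0,0,0,0,0],[0.6,0,0,0,0,0],[0.35,0,0,0,0,0],[0,0,0,0,0,0],[0,0,0,0,0,0],[0,0,0,0,0,0],[0,0,0,0,0,0]]], grip=-1)

```text
clock: 10.47
position: [0.6346, 0.0552, 0.2235]
orientation: [0.993, -0.119, -0.001, 0.0]
ft_force: [0.4, 0.4, 0.7]
opening: 0.0004
grasp_force: 0.0
```

```bash
python3 g.py 0.638 0.0553 0.18 -13.64; python3 - <<'E'
from h import *
a=ctrl.read_camera("top");b=ctrl.read_camera("scene")
c=lambda I,u,v,w:cv2.resize(I[v-w:v+w,u-w:u+w],(384,384),interpolation=cv2.INTER_CUBIC)
cv2.imwrite("pics/g3.png",np.hstack([c(a,223,190,48),c(b,250,238,48)]))
E
```

```text
{'clock': 10.4667, 'position': [0.6346, 0.0552, 0.2235], 'orientation': [0.9929, -0.1193, -0.0008, 0.0002], 'ft_force': [0.4449, 0.3653, 0.705], 'opening': 0.0004, 'grasp_force': 0.0, 'joint_positions': [0.3478, 0.5455, -0.6712, 1.5937, 0.364, 1.1326, -2.2195]}
yaw -13.71 shift units [ 0.08 -0.02  1.09]
turn units [ 0.01  0.02 -0.02]
```

View pics/g3.png

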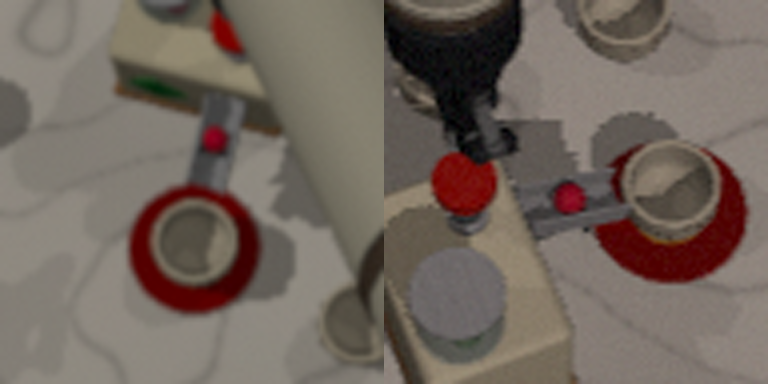

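The bowl stands upright on the ring, with its rim at about (223.3,201.8) in the top view. The shut gripper is above the knob.

Request:
play_rows(steps=[[[0.08,-0.02,0.2,0,0,0],[0,0,0.4,0,0,0],[0,0,0.35,0,0,0],[0,0,0,0,0,0],[0,0,0,0,0,0],[0,0,0,0,0,0],[0,0,0,0,0,0],[0,0,0,0,0,0]]])

```text
clock: 11.23
position: [0.6399, 0.0547, 0.1869]
orientation: [0.993, -0.12, 0.001, -0.0]
ft_force: [-0.2, -0.3, -1.1]
opening: 0.0004
grasp_force: 0.0
```

```bash
python3 g.py 0.638 0.0553 0.175 -13.64; python3 -c "
from h import *
print(onz('top',223.3,201.8,.044))"
```

```text
{'clock': 11.2333, 'position': [0.6399, 0.0547, 0.1869], 'orientation': [0.9928, -0.1201, 0.0007, -0.0002], 'ft_force': [-0.1554, -0.3003, -1.1112], 'opening': 0.0004, 'grasp_force': 0.0, 'joint_positions': [0.3336, 0.5888, -0.652, 1.6153, 0.3943, 1.071, -2.2398]}
yaw -13.79 shift units [-0.05 -0.    0.3 ]
turn units [-0.01 -0.02 -0.04]
[0.49439524 0.08982868 0.044     ]
```

Bowl centre is within 1 mm of the spot. I'll press through the first stage in steps, down to about 0.165.

Request:
play_rows(steps=[[[-0.03,0,0.15,0,0,0],[0,0,0.15,0,0,0],[0,0,0.1,0,0,0],[0,0,0,0,0,0],[0,0,0,0,0,0],[0,0,0,0,0,0]]])

```text
clock: 11.73
position: [0.6385, 0.0549, 0.1705]
orientation: [0.993, -0.12, 0.0, -0.0]
ft_force: [0.1, -0.6, 2.3]
opening: -0.0003
grasp_force: 1.4
```

Request:
play_rows(steps=[[[0,0,0.05,0,0,0],[0,0,0.05,0,0,0],[0,0,0,0,0,0],[0,0,0,0,0,0],[0,0,0,0,0,0]]])

```text
clock: 12.15
position: [0.6384, 0.0549, 0.1663]
orientation: [0.993, -0.12, 0.0, -0.0]
ft_force: [1.9, 0.5, 4.6]
opening: -0.0002
grasp_force: 1.8
```

Request:
play_rows(steps=[[[0,0,0.05,0,0,0],[0,0,0.05,0,0,0],[0,0,0.03,0,0,0],[0,0,0,0,0,0],[0,0,0,0,0,0],[0,0,0,0,0,0]]])

```text
clock: 12.65
position: [0.6386, 0.0549, 0.1616]
orientation: [0.993, -0.12, 0.001, -0.0]
ft_force: [-0.0, 0.1, 7.2]
opening: -0.0002
grasp_force: 3.8
```

Request:
play_rows(steps=[[[0,0,0.02,0,0,0],[0,0,0,0,0,0],[0,0,0,0,0,0]]])

```text
clock: 12.9
position: [0.6386, 0.0549, 0.1609]
orientation: [0.993, -0.12, 0.001, -0.0]
ft_force: [0.2, 1.1, 8.1]
opening: 0.0001
grasp_force: 3.9
```

Request:
play_rows(steps=[[[0,0,0.02,0,0,0],[0,0,0,0,0,0],[0,0,0,0,0,0]]])

```text
clock: 13.15
position: [0.6386, 0.0549, 0.1601]
orientation: [0.993, -0.12, 0.001, -0.0]
ft_force: [0.1, -0.5, 6.8]
opening: -0.0001
grasp_force: 4.0
```

Request:
play_rows(steps=[[[0,0,0.02,0,0,0],[0,0,0,0,0,0],[0,0,0,0,0,0]]])

```text
clock: 13.4
position: [0.6386, 0.0549, 0.1593]
orientation: [0.993, -0.12, 0.001, -0.0]
ft_force: [0.9, -0.3, 8.1]
opening: -0.0002
grasp_force: 4.1
```

Request:
play_rows(steps=[[[0,0,0.02,0,0,0],[0,0,0,0,0,0],[0,0,0,0,0,0]]])

```text
clock: 13.65
position: [0.6386, 0.0549, 0.1586]
orientation: [0.993, -0.12, 0.001, -0.0]
ft_force: [0.1, -0.1, 8.4]
opening: -0.0
grasp_force: 4.2
```

Request:
play_rows(steps=[[[0,0,0.02,0,0,0],[0,0,0,0,0,0],[0,0,0,0,0,0]]])

```text
clock: 13.9
position: [0.6386, 0.0549, 0.1578]
orientation: [0.993, -0.12, 0.001, -0.0]
ft_force: [0.2, 0.4, 8.1]
opening: -0.0
grasp_force: 4.2
```

Request:
play_rows(steps=[[[0,0,0.02,0,0,0],[0,0,0,0,0,0],[0,0,0,0,0,0]]])

```text
clock: 14.15
position: [0.6386, 0.0549, 0.157]
orientation: [0.993, -0.12, 0.001, -0.0]
ft_force: [-0.3, -0.3, 7.9]
opening: 0.0
grasp_force: 4.3
```

Request:
play_rows(steps=[[[0,0,0.02,0,0,0],[0,0,0,0,0,0],[0,0,0,0,0,0]]])

```text
clock: 14.4
position: [0.6388, 0.0549, 0.1566]
orientation: [0.993, -0.12, 0.001, 0.0]
ft_force: [-1.7, -0.5, 11.1]
opening: -0.0002
grasp_force: 5.3
```

Request:
play_rows(steps=[[[0,0,0.01,0,0,0],[0,0,0,0,0,0],[0,0,0,0,0,0]]])

```text
clock: 14.65
position: [0.6388, 0.055, 0.1564]
orientation: [0.993, -0.12, 0.001, 0.0]
ft_force: [-2.4, 0.0, 12.1]
opening: 0.0002
grasp_force: 5.9
```

Request:
play_rows(steps=[[[0,0,0.02,0,0,0],[0,0,0,0,0,0],[0,0,0,0,0,0]]])

```text
clock: 14.9
position: [0.6389, 0.055, 0.1561]
orientation: [0.993, -0.12, 0.001, 0.0]
ft_force: [-2.1, -0.2, 15.0]
opening: -0.0003
grasp_force: 7.2
```

Request:
play_rows(steps=[[[0,0,0.02,0,0,0],[0,0,0,0,0,0],[0,0,0,0,0,0],[0,0,0,0,0,0]]])

```text
clock: 15.23
position: [0.639, 0.055, 0.1557]
orientation: [0.993, -0.12, 0.001, 0.0]
ft_force: [-2.9, -0.7, 17.2]
opening: -0.0004
grasp_force: 8.4
```

Request:
play_rows(steps=[[[0,0,0,0,0,0],[0,0,0,0,0,0],[0,0,0,0,0,0],[0,0,0,0,0,0],[0,0,0,0,0,0],[0,0,0,0,0,0]]])

```text
clock: 15.73
position: [0.639, 0.055, 0.1558]
orientation: [0.993, -0.12, 0.001, 0.0]
ft_force: [-2.9, -1.4, 17.0]
opening: 0.0002
grasp_force: 8.4
```

Request:
play_rows(steps=[[[0,0,-0.15,0,0,0],[0,0,-0.3,0,0,0],[0,0,-0.4,0,0,0],[0,0,-0.6,0,0,0],[0,0,-0.6,0,0,0],[0,0,-0.3,0,0,0],[0,0,0,0,0,0],[0,0,0,0,0,0],[0,0,0,0,0,0]]])

```text
clock: 16.48
position: [0.6371, 0.0543, 0.2455]
orientation: [0.993, -0.12, -0.001, 0.0]
ft_force: [-0.2, -0.2, 0.1]
opening: -0.0001
grasp_force: 0.0
```

```bash
python3 - <<'E'
from h import *
st()
a=ctrl.read_camera("top");b=ctrl.read_camera("scene")
c=lambda I,u,v,w:cv2.resize(I[v-w:v+w,u-w:u+w],(384,384),interpolation=cv2.INTER_CUBIC)
cv2.imwrite("pics/g4.png",np.hstack([c(a,223,190,48),c(b,250,238,48)]))
E
```

```text
{'clock': 16.4833, 'position': [0.6371, 0.0543, 0.2455], 'orientation': [0.9927, -0.1202, -0.0014, 0.0005], 'ft_force': [-0.2315, -0.2332, 0.0997], 'opening': -0.0001, 'grasp_force': 0.0, 'joint_positions': [0.3518, 0.53, -0.6779, 1.5638, 0.3505, 1.1755, -2.2079]}
```

View pics/g4.png

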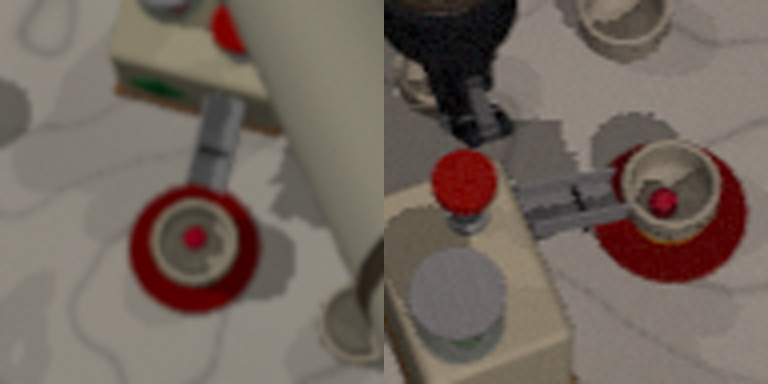

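The sweet is in the bowl (red dot at crop (195,238)), the bowl is upright on the ring, and the knob is back up and clear of the gripper. I'll hand in the job.

```bash
python3 -c "
from station import ctrl
print(ctrl.job_done())"
```

```text
the job is handed in; nothing more can be done
None
```

The job is handed in: the bowl stands upright on the gold ring with the sweet in it, and the knob was held at about 17 N on its second stop for over half a second, then sprang back up.

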